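Pin the press roller for carrying

TASK

The little printing press is about to be carried away, so lock its roller. Take the locking pin from the wooden block and stand it in the hole on top of the press's bearing block, turn the crank gently until you feel the pin drop into the hidden cross-hole in the shaft and block it, then let go of the crank and push the pin right through, fully home. Do not force the crank or the pin, and leave the things around the press where they are.

Things in the scene. Friction and masses are not known exactly. Their poses are not given: they have to be found in the camera images.
- press: grey table-top printing press, 150 x 240 mm, fixed to the table. Origin: under its middle, on the table. y runs along the roller's shaft: +y to the bearing block with the pin hole, -y to the crank; z up; x across the shaft (away from the robot when the press stands straight). Side plates 118 mm high (their thumb-screws 132 mm) at y -77 and +77 mm; bed plate 60 mm high, x -100 to +100 mm.
- lock_hole (a point): centre of the mouth of the vertical pin hole, in the brass bush on top of the dark bearing block at the press's +y end (y = +100 mm, 129 mm above the table; axes as the press). A cone 17.6 mm wide narrows in 6 mm to a bore 10.5 mm wide. 29 mm below the mouth the shaft blocks the bore, until the shaft's own hidden cross-hole stands upright.
- shaft_centre (a point): point on the shaft's axis (84 mm above the table), middle of the press; axes as the press. Shaft 32 mm thick in the bearing block. Its cross-hole, 10.5 mm wide, goes straight through and cannot be seen. A spring ball half way in lets a pin drop in only about 15 mm by its own weight; pushing it on takes about 4 to 15 N; at the end the ball snaps into the pin's groove. The pin hole goes on below.
- crank: steel crank on the shaft's -y end; origin on the shaft's axis, z along the arm to the handle, y along the shaft. It starts within 0.35 rad of upright. It is clamped to the shaft at an unknown angle: the cross-hole lines up at one crank lean between 0.65 and 1.6 rad from upright, either to the press's +x or -x side. No stops within that; stays where it is left.
- handle_mid (a point): middle of the crank's black handle: a sleeve 21 mm thick, 60 mm long, parallel to the shaft, spinning freely on its spindle, so it can be pinched from above and carried round without turning the hand. 55 mm from the shaft's axis, at y = -136 mm of the press. 1 to 3 N turns it; once the pin is in the cross-hole it has only about 0.2 rad of play, then is blocked.
- key_block: wooden block 44 x 112 x 55 mm, fixed to the table, that holds the pin and three small bent hex keys (up to 78 mm above the table). Origin: under its middle; y along its length. The pin stands in an 11 mm hole, 50 mm deep, at y = -32 mm.
- lock_pin: steel locking pin with black knob, 116 mm, 40 g, upright in the wooden block. Origin: tip; z towards the knob. Shank 9 mm thick, 85 mm long, tapering to 5 mm over the last 3.5 mm, a groove half way for the spring ball; flange 25 mm wide, 4 mm thick; knob 18 mm thick, 24 mm long, with a domed steel cap 3 mm high. Fully home, the flange sits on the hole's mouth, the tip 85 mm below it.
- pin_tip (a point): the pin's tip (same point as lock_pin).
- pin_knob (a point): middle of the pin's knob, where to grip it: 101 mm from the tip, 15 mm below the top of the pin's smooth domed cap, on which it can be pushed.
- ink_bottle: ink bottle, 53 x 52 x 60 mm, near the wooden block; leave it alone. Origin under its middle.
- wood_letter_1: wooden printing letter, 52 x 42 x 23 mm, lying on the table on the crank's side; leave it alone. Origin under its middle.
- wood_letter_3: wooden printing letter, 60 x 48 x 23 mm, lying on the table on the crank's side; leave it alone. Origin under its middle.
- eraser: eraser, 22 x 50 x 12 mm, lying on the table on the crank's side; leave it alone. Origin under its middle.
Things that resemble listed ones, but are neither listed nor needed, are in the scene too. What is shaped like the lock_pin but pink or yellow is not meant.

How it is judged (in metres and radians):
On the way, in this order (a step that is already met when the one before it is completed fails the run):
1. the pin stands in the hole on top of the bearing block, let go, its tip on the shaft (x of pin_tip in the frame of lock_hole between -0.004 and 0.004 m and y of pin_tip in the frame of lock_hole between -0.004 and 0.004 m and z of pin_tip in the frame of lock_hole between -0.0325 and -0.018 m and contact force between the fingers and lock_pin below 0.1 N), for 0.2 s.
2. the crank has been turned until the pin dropped some millimetres into the shaft's cross-hole (x of pin_tip in the frame of lock_hole between -0.004 and 0.004 m and y of pin_tip in the frame of lock_hole between -0.004 and 0.004 m and z of pin_tip in the frame of lock_hole below -0.038 m and angle between lock_pin's own z axis and vertical below 0.1 rad), for 0.2 s.
At the end, for the whole second after the job is handed in: The pin is pushed right through the bearing block and the shaft, its flange on the mouth of the hole (within 2 mm), upright within 0.08 rad, at rest and let go (x of pin_tip in the frame of lock_hole between -0.004 and 0.004 m and y of pin_tip in the frame of lock_hole between -0.004 and 0.004 m and z of pin_tip in the frame of lock_hole below -0.083 m and angle between lock_pin's own z axis and vertical below 0.08 rad and linear speed of lock_pin below 0.01 m/s); the robot touches nothing.
It fails at once if the pin and the shaft are forced against each other with more than 100 N (crank forced against the pin, or pin forced onto the unturned shaft) (contact force between lock_pin and crank above 100 N).
It fails at once if the pin is rammed or levered against the press with more than 150 N (contact force between lock_pin and press above 150 N).
It fails at once if the ink bottle, a wooden letter or the eraser is pushed away by more than 2 cm (distance of any of ink_bottle, wood_letter_1, wood_letter_3, eraser from where it was at the start of the episode above 0.02 m).
It also fails if it takes over 72 s, if anything falls off the work surface, if the arm or the gripper's body presses on something with over 40 N, if the wrist force passes 120 N, or if a joint passes its speed limit or range.

ROBOT

A 6-joint arm with a two-finger parallel gripper is mounted at the origin on the work surface; the furniture and walls round the work are solid. World frame = base frame: x ahead of the robot, y to its left, z up, the work surface at z = 0. Lengths are in mm, angles in rad, forces in N, time in s.
With the tool pointing down it reaches from about 350 to 1000 mm from the base axis. Payload 7.1 kg.
Tool frame: the origin (TCP) lies where the fingers leave the gripper's body, on its centre line; the fingertips stand 73 mm ahead of it and the grasp point (between the pads) lies 54 mm ahead of it; z points along the fingers, y is the line along which they close (so a half turn about z gives the same grasp; the last joint's range is limited). The gripper opens to 85 mm and grips with 20 to 120 N. Pads are 22 mm wide; open, the fingers measure 114 mm over their backs; the gripper's body (76 mm by 85 mm) begins 54 mm behind the grasp point. The pads swing forward as they close: fully open they stand 13 mm farther back than shut.
Start: joints at [-1.179, 0.423, 1.63, -0, 1.089, -0.019], TCP at [249.605, -572.977, 303.919] pointing down, gripper open.
Joint ranges: [-3, 3], [-0.9, 2.11], [0.09, 2.58], [-1.31, 4.45], [0.11, 2.69], [-2.54, 2.54]. Speed limits (rad/s): [2.39, 2.39, 3.01, 3.14, 3.14, 3.14].

INTERFACE

Orientations are given as a 3x3 rotation matrix whose columns are the frame's x, y, z axes.
In Python, from bench import env, claw, kinematics, monitor, camera, get_calibration, job gives the robot as it stands. Calls block until the motion is done:
- env.movep(position, orientation): joint-space move of the TCP to a pose.
- env.move_linear(position, orientation=None, speed=150, until_force=None): straight line of the TCP; orientation=None keeps the orientation; speed is the mean speed in mm/s. With until_force (N) it stops when the force on the tool has changed by that much, and returns True; else False.
- env.set_joints(angles): joint-space move.
- claw.let_go() and claw.grasp(grasp_force=None): open the fingers fully, or close them until they stop; grasp_force is the grip in N (None keeps the last).
- env.sleep(seconds).
- kinematics.ik(position, orientation): joint angles nearest the present ones, or None.
- monitor.get_obs(): the state.
- camera(name): name is "side" or "top"; returns (picture, depth): 420x560x3 uint8, red, green, blue; 420x560 float32, mm along the optical axis (not along the pixel's ray), 0 where there is no reading.
- get_calibration(name): a dict with "vertical_fov" (degrees; the focal length in pixels is half the picture's height over the tangent of half this angle, whatever the lens; pixels are square), "cx", "cy" (the principal point, pixels), "dist" ([k1, k2, p1, p2, k3] as OpenCV has them; the pictures are not rectified), "R" (3x3) and "t" (3): a world point X has camera coordinates R X + t. Camera axes: x right, y down, z forward; pixel columns grow to the right and rows downward; lengths in mm; the calibration is good to about 2 mm. A picture is of the moment at which its call begins. get_calibration takes no time and is no camera call.
A pose or a line that the arm cannot do raises env.IKError and nothing moves.
- job.job_done(): hands the job in; it is judged then, once.
The state is a dict: "time": time; "joint_pos": joint angles; "joint_vel": joint speeds; "tau": joint torques, N m; "position": TCP position; "tool_rot": TCP orientation; "contact_force": force on the tool from outside, world axes, zero at the start; "torque": the same for the moment, N m; "finger_gap": finger opening in mm; "finger_force": force on a finger pad.
Only numpy, scipy, OpenCV 4.12 (cv2) and the standard library are available. Lean on these libraries where they do the work, as an engineer would, in place of code of your own. Each camera call takes 0.05 s, during which the arm holds its last target. There are 200 camera calls.

## Working session

There is one attempt and no reset: what is moved stays moved. The work goes in short steps, each a Python script; the robot and the scene stay as the last script left them, time stands still between calls to the robot, and variables do not carry over. Pictures are saved under pics/ and viewed, at most 10 in all, crops included, and the job is handed in when it is done.

```bash
ls; mkdir -p pics
python3 - <<'E'
from bench import camera,get_calibration,monitor
import cv2,numpy as np
for n in("side","top"):
    p,d=camera(n);np.save(f"pics/{n}_d.npy",d);cv2.imwrite(f"pics/{n}0.png",p[:,:,::-1]);c=get_calibration(n);print(n,c)
o=monitor.get_obs();print(o['time'],o['finger_gap'],o['tool_rot'])
E
```

```text
pics
side {'vertical_fov': 51.992421759148975, 'cx': 278.03273699529444, 'cy': 203.61952711294882, 'dist': array([-0.13952337,  0.        ,  0.        ,  0.        ,  0.        ]), 'R': array([[-0.86566162, -0.50022931, -0.02001471],
       [-0.15305881,  0.30251423, -0.94077529],
       [ 0.47665811, -0.81132964, -0.33843946]]), 't': array([434.12596359, 186.48298561, 975.24662234])}
top {'vertical_fov': 52.630786402237234, 'cx': 277.75496026867296, 'cy': 207.0786550559373, 'dist': array([0.03409182, 0.        , 0.        , 0.        , 0.        ]), 'R': array([[-0.01027259, -0.99993946, -0.00394336],
       [-0.98456461,  0.01080354, -0.17468777],
       [ 0.17471979,  0.002088  , -0.98461598]]), 't': array([  -6.89240366,  531.08026022, 1162.74774259])}
0.1 85.54456082695772 [[ 9.16824004e-01  3.99291226e-01 -5.12593340e-04]
 [ 3.99291553e-01 -9.16823112e-01  1.27924406e-03]
 [ 4.08335076e-05 -1.37751585e-03 -9.99999050e-01]]
```

View pics/side0.png

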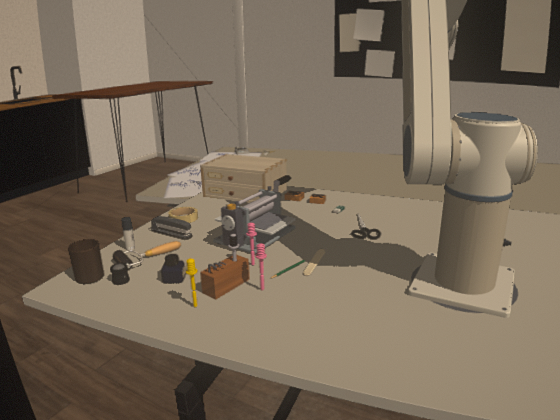

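View pics/top0.png

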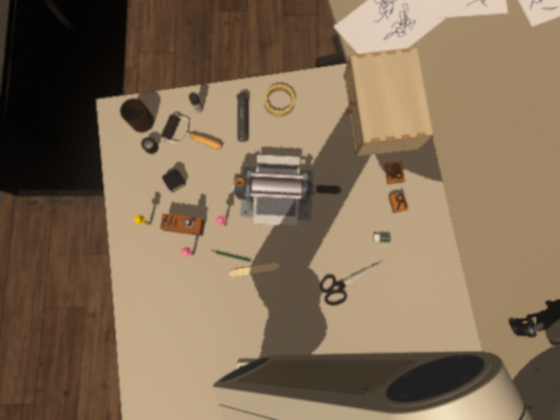

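The side view shows the press at about (255,215), the wooden block at (225,275) with the black-knobbed pin at (234,245), and bearing block with brass bush at (231,208). The top view shows the block at (182,224), the press at (278,188), and the crank handle at (327,189).

Look-alikes in the top view are pink (221,220), pink (187,252), yellow (139,219), and black/steel at (190,223) in the block. I choose the last and check it in a close crop.

Run:
```python
import cv2,numpy as np
a=cv2.imread('pics/top0.png')[145:245,150:350];b=cv2.imread('pics/side0.png')[170:300,190:300]
a=cv2.resize(a,None,fx=4,fy=4,interpolation=cv2.INTER_CUBIC)
b=cv2.resize(b,None,fx=4.6,fy=4.6,interpolation=cv2.INTER_CUBIC)
a=cv2.convertScaleAbs(a,alpha=1.5,beta=20);b=cv2.convertScaleAbs(b,alpha=1.5,beta=20)
cv2.imwrite('pics/ca.png',a);cv2.imwrite('pics/cb.png',b)
```

```text
(no output)
```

View pics/ca.png

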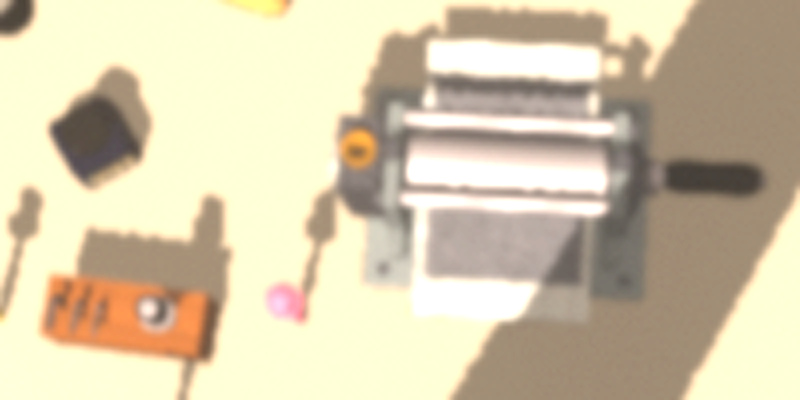

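View pics/cb.png

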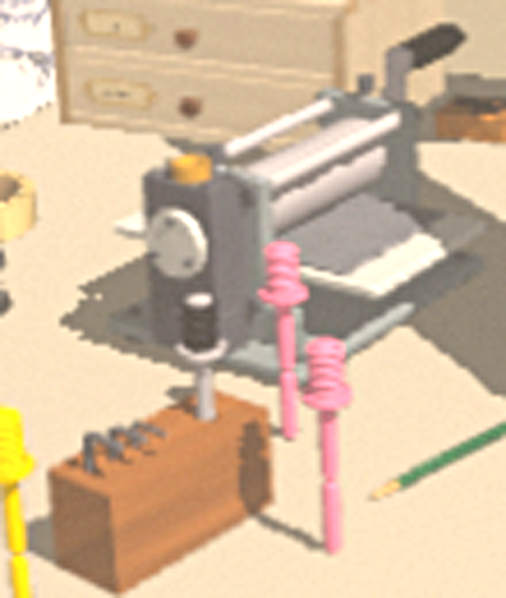

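The crops confirm it: the chosen pin is the black-knobbed steel one in the wooden block, with its cap at top (188.7,222.5) and side (233.5,234.8). The bush is at top (239.5,182) and side (231,205). The handle is at top (328,189.5) and side (285,179).

```bash
cat > h.py <<'E'
import cv2,numpy as np
from bench import *
def K(c):
    f=210/np.tan(np.radians(c['vertical_fov'])/2); return np.array([[f,0,c['cx']],[0,f,c['cy']],[0,0,1.]])
def ray(n,uv):
    c=get_calibration(n); q=cv2.undistortPoints(np.array([[uv]],float),K(c),np.array(c['dist']))[0,0]
    R=np.array(c['R']); return -R.T@c['t'], R.T@np.array([q[0],q[1],1.])
def onz(n,uv,z):
    o,d=ray(n,uv); return o+d*(z-o[2])/d[2]
def tri(a,b):
    o1,d1=ray('top',a);o2,d2=ray('side',b)
    s=np.linalg.lstsq(np.c_[d1,-d2],o2-o1,rcond=None)[0]
    p,q=o1+s[0]*d1,o2+s[1]*d2; return (p+q)/2,np.linalg.norm(p-q)
def proj(n,X):
    c=get_calibration(n); return cv2.projectPoints(np.array([X],float),cv2.Rodrigues(np.array(c['R']))[0],np.array(c['t'],float),K(c),np.array(c['dist']))[0][0,0]
def blob(img,box,f):
    x0,y0,x1,y1=box; m=np.zeros(img.shape[:2],np.uint8); h=cv2.cvtColor(img,cv2.COLOR_BGR2HSV)
    m[y0:y1,x0:x1]=f(h)[y0:y1,x0:x1]; n,l,s,c=cv2.connectedComponentsWithStats(m); i=1+np.argmax(s[1:,4]); return l==i,s[i],c[i]
E
python3 - <<'E'
from h import *
np.set_printoptions(precision=1,suppress=True)
T=cv2.imread('pics/top0.png');S=cv2.imread('pics/side0.png')
or_=lambda h:((h[...,0]>8)&(h[...,0]<28)&(h[...,1]>150)&(h[...,2]>70)).astype(np.uint8)
dk=lambda h:(h[...,2]<60).astype(np.uint8)
for n,I,bx in(('top',T,(230,172,250,192)),('side',S,(222,198,242,214))):
    m,s,c=blob(I,bx,or_);print(n,'bush',s,c)
m,s,c=blob(T,(314,180,345,198),dk);print('handle',s,c)
ys,xs=np.nonzero(m);l=cv2.fitLine(np.c_[xs,ys].astype(np.float32),2,0,.01,.01).ravel();print(l)
m,s,c2=blob(S,(272,172,295,186),dk);print('handle side',s,c2); H,e=tri(c,c2);print('H',H,e)
print('bush top',onz('top',(239.5,182),129),'tri',tri((239.5,182),(231.3,204.8)))
print('pin',onz('top',(188.7,222.5),121),tri((188.7,222.5),(233.5,234.8)))
for e in(-12,12):print('handle line',onz('top',c+l[:2]*e,H[2]))
f=lambda x,y:(150+x/4,145+y/4)
for a,b,z,t in(((406,120),(618,128),118,'rod1'),((403,203),(606,209),118,'rod2'),((427,40),(601,50),60,'bedfar'),((412,314),(588,320),60,'bednear'),((427,75),(412,314),60,'bedleft'),((601,75),(588,320),60,'bedright')):
    p,q=onz('top',f(*a),z),onz('top',f(*b),z);print(t,p,q,'ang',np.arctan2(*(p-q)[:2][::-1]))
dT=np.load('pics/top_d.npy')
def dep(n,u,v,d):
    o,r=ray(n,(u,v)); return o+r*d[v,u]
for u,v in((320,189),(328,189),(336,190),(239,182),(189,222),(189,223),(278,182),(220,220),(187,252)):print((u,v),dep('top',u,v,dT))
# block corners
for q in((75,278),(212,292),(208,358),(45,335)):print('blk',onz('top',f(*q),55))
E
```

```text
top bush [236 177   8  10  61] [239.3 181.4]
side bush [228 204   8   6  37] [231.5 206.1]
handle [316 185  24   9 174] [327.6 189. ]
[  1.    0.1 327.6 189. ]
handle side [279 176  12   9  58] [284.1 179.3]
H [ 561.3 -145.1  139. ] 0.6979372242748919
bush top [585.8  89.1 129. ] tri (array([587.5,  90.1, 127.9]), np.float64(3.428884016413387))
pin [478.9 223.9 121. ] (array([482.1, 226.5, 116.3]), np.float64(5.923382911132172))
handle line [ 563.7 -113.4  139. ]
handle line [ 559.5 -176.6  139. ]
rod1 [607.5  57.7 118. ] [600.3 -86.  118. ] ang 1.5207254071374077
rod2 [550.1  59.7 118. ] [544.5 -76.8 118. ] ang 1.5295896803322888
bedfar [681.5  46.3  60. ] [672.6 -78.7  60. ] ang 1.4998091295140308
bednear [482.7  57.2  60. ] [477.2 -65.8  60. ] ang 1.5256128781011575
bedleft [655.5  46.4  60. ] [482.7  57.2  60. ] ang -0.06238411009434197
bedright [654.1 -78.3  60. ] [477.2 -65.8  60. ] ang -0.07063941759058641
(320, 189) [ 559.5 -123.9  150.3]
(328, 189) [ 558.9 -144.6  151.8]
(336, 190) [ 557.1 -166.1  146.6]
(239, 182) [591.5  92.7 105.1]
(189, 222) [481.3 224.8 113.4]
(189, 223) [478.1 224.  116.6]
(278, 182) [591.5 -14.  100.3]
(220, 220) [486.1 142.4 111.3]
(187, 252) [401.2 227.1 117. ]
blk [511.7 294.7  55. ]
blk [500.6 198.2  55. ]
blk [454. 200.  55.]
blk [471.5 314.2  55. ]
```

```bash
cat >> h.py <<'E'
np.set_printoptions(precision=2,suppress=True)
def down(c):
    y=np.array([c[0],c[1],0])/np.hypot(*c); z=np.array([0,0,-1.]); return np.c_[np.cross(y,z),y,z]
def shot(n,f):
    p,d=camera(n); cv2.imwrite(f'pics/{f}.png',p[:,:,::-1]); return p[:,:,::-1].copy(),d
def st():
    o=monitor.get_obs(); print('t %.1f'%o['time'],o['position'],'F',o['contact_force'],'gap %.1f ff %s'%(o['finger_gap'],o['finger_force']))
HOLE=np.array([586.8,90.0]); PIN=np.array([479.8,224.8]); Rv=down((.5,-.866)); G=164. # TCP height over pin tip in grasp
E
python3 - <<'E'
from h import *
print(proj('side',[*PIN,121]),'obs 233.1 234.4;',proj('side',[*HOLE,129]),'obs 231.0 204.4')
env.movep([*PIN,300],Rv)
env.move_linear([*PIN,5+G+3],speed=120,until_force=6); st()
claw.grasp(40); st()
env.move_linear([*PIN,160+G],speed=150); st()
env.move_linear([*HOLE,150+G],speed=150); st()
I,d=shot('side','s1'); J,d=shot('top','t1')
a=cv2.resize(I[140:240,190:310],None,fx=5,fy=5,interpolation=cv2.INTER_CUBIC)
cv2.imwrite('pics/s1c.png',cv2.convertScaleAbs(a,alpha=1.5,beta=20))
E
```

```text
[235.92 233.08] obs 233.1 234.4; [232.16 204.58] obs 231.0 204.4
t 4.2 [480.21 224.99 172.61] F [-0.25  0.22 -0.43] gap 85.4 ff 0.0
t 4.9 [479.83 225.03 172.22] F [-1.57  1.58  3.48] gap 16.5 ff 38.88486206531525
t 6.0 [479.34 224.55 323.08] F [ 0.52  1.06 -0.29] gap 16.5 ff 38.87853920459747
t 7.3 [586.38  90.54 313.99] F [-0.84  0.16  0.21] gap 16.2 ff 38.87934744358063
```

View pics/s1c.png

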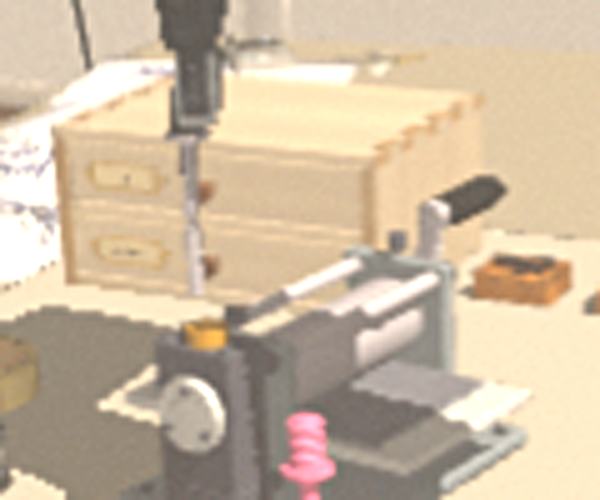

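The crop shows the pin held upright (lean about 0.04 rad), its tip at crop (197,292), about 2 px left of the bush centre at crop (206,325). I'll measure that offset and correct it.

Run:
```python
from h import *
I=cv2.imread('pics/s1.png');h=cv2.cvtColor(I,cv2.COLOR_BGR2HSV).astype(int)
print(h[180:202:2,222:238,1]); print(h[202:210,224:240,0]);print(h[202:210,224:240,1])
for u in(229.,229.6,230.2): print(u,onz('side',(u,198.1),146.5))
for u in(230.5,231): print(u,onz('side',(u,204.5),129))
print('proj tip of TCP line',proj('side',[586.38,90.54,146.5]),proj('side',[586.38,90.54,232]))
T=cv2.imread('pics/t1.png')[165:200,225:255]; print(cv2.cvtColor(T,cv2.COLOR_BGR2HSV)[10:26:2,6:24,1])
```

```text
[[ 78  77  78  80  70  36  30  50 100  81  77  80  79  78  75  83]
 [ 80  80  80  81  70  35  34  63  81  81  81  81  78  79  80  76]
 [ 83  83  84  83  80  64  38  64  78  81  77  81  78  78  78  77]
 [ 81  79  81  83  72  42  34  38  65  81  81  81  81  86  83  82]
 [ 94  79  79  80  68  42  37  37  61  80  82  78  78  79  77  82]
 [119 112  90  81  71  48  35  33  48  77  82  81  79  79  79  81]
 [110  88  81  84  80  61  37  34  48 125 125 104  88  81  81  78]
 [ 82  78  81  84  82  69  30  34  43 103 121  91  81  79  79  80]
 [ 80  77  78  80  77  68  35  37  47  80  76  76  77  80  80  81]
 [ 76  75  76  79  79  69  42  35  50  78  81  79  82  81  80  81]
 [ 61  65  63  63  64  65  65  65  65  69  73  76  74  74  73  75]]
[[17 17 18 17 17 17 18 18 18 18 18 14  9  7 10 11]
 [19 18 18 18 19 18 18 17 18 17 19 10  9 11 12 12]
 [18 17 19 17 17 16 16 17 16 17 16 16 11  4 13 16]
 [17 17 17 17 17 17 17 18 17 17 17 15 14 14 16 18]
 [18 17 14 17 18 17 17 17 18 18 17 16 14 19 18 19]
 [ 9  4 10 17 17 18 17 18 18 18 18 16 13  8 20 15]
 [ 6 10 12 16 17 18 17 18 17 18 17 15 13 15  6 10]
 [ 8 
[... 536 characters left out ...]
3 145 153 156 146 137 107  30  29  38  53  35]]
229.0 [594.56  91.81 146.5 ]
229.6 [593.13  91.09 146.5 ]
230.2 [591.69  90.37 146.5 ]
230.5 [591.12  91.52 129.  ]
231 [589.92  90.91 129.  ]
proj tip of TCP line [231.8  198.41] [229.97 166.96]
[[46 51 52 58 64 66 72 75 74 72 75 73 75 75 75 70 65 63]
 [38 40 34 28 32 36 42 54 60 66 68 71 73 74 77 73 71 69]
 [70 69 71 68 65 65 60 57 53 49 46 53 61 67 70 75 72 73]
 [76 77 74 75 72 76 74 73 74 70 68 60 54 50 49 63 70 72]
 [74 75 76 74 77 74 73 76 75 73 74 75 74 72 61 65 72 74]
 [75 75 74 73 76 74 76 78 77 72 73 74 74 71 74 70 71 74]
 [74 74 73 74 75 73 75 75 72 73 74 73 73 71 74 76 75 72]
 [75 75 75 74 75 74 73 74 77 74 72 73 73 74 73 74 72 73]]
```

Run:
```python
from h import *
t=np.array([583.3,87.5])
env.move_linear([*t,313],speed=60); st()
r=env.move_linear([*t,103+167.5],speed=40,until_force=4); print(r); st()
I,d=shot('side','s2')
a=cv2.resize(I[140:240,190:310],None,fx=5,fy=5,interpolation=cv2.INTER_CUBIC)
cv2.imwrite('pics/s2c.png',cv2.convertScaleAbs(a,alpha=1.5,beta=20))
```

```text
t 7.7 [582.84  87.65 312.98] F [1.01 1.32 0.34] gap 16.4 ff 38.87799561023712
False
t 8.9 [583.34  87.46 270.59] F [ 0.93 -1.21 -1.41] gap 16.4 ff 38.876522183418274
```

View pics/s2c.png

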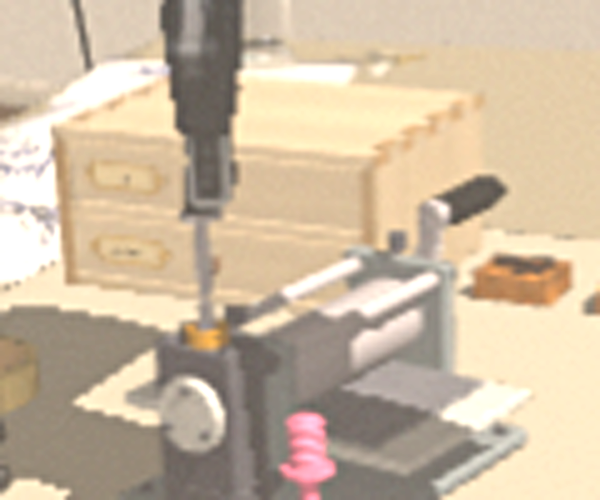

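The pin stands inside the bush, with no contact force. Next I let go, check it stands, and grip the crank.

```bash
cat >> h.py <<'E'
yaw=-.058; ex=np.array([np.cos(yaw),np.sin(yaw)]); ey=np.array([-np.sin(yaw),np.cos(yaw)])
A=HOLE-(100+138)*ey  # shaft axis, at grip place on the handle
def knob(I):
    m=(I[145:200,221:243].max(2)<70); ys,xs=np.nonzero(m)
    return (len(ys),221+xs.mean(),145+ys.mean(),145+ys.min(),145+ys.max()) if len(ys) else None
E
python3 - <<'E'
from h import *
claw.let_go(); o=monitor.get_obs()['position']
env.move_linear([o[0],o[1],345],speed=120)
I,_=shot('side','s3'); print('knob pred',proj('side',[*HOLE,189]),proj('side',[*HOLE,213]),knob(I))
best=None
for s in(1,-1):
    q=kinematics.ik([*(HOLE-238*ey),300],down(s*ex)); print(s,q)
c=min((1,-1),key=lambda s:np.abs(np.array(kinematics.ik([*A,300],down(s*ex)))-monitor.get_obs()['joint_pos']).max())
R=down(c*ex); H=np.array([560.5,-145.]); H=A+ex*((H-A)@ex); print('A',A,'H',H,(H-A)@ex)
env.movep([*H,300],R); I,_=shot('side','s4'); print(knob(I))
print(env.move_linear([*H,192],speed=100,until_force=6)); st()
claw.grasp(20); st()
a=cv2.resize(cv2.imread('pics/s4.png')[130:230,190:310],None,fx=5,fy=5,interpolation=cv2.INTER_CUBIC)
cv2.imwrite('pics/s4c.png',cv2.convertScaleAbs(a,alpha=1.5,beta=20))
E
```

```text
knob pred [230.88 182.89] [230.37 174.01] (68, np.float64(227.9558823529412), np.float64(169.16176470588235), np.int64(145), np.int64(183))
1 [-0.27  0.38  1.71 -0.    1.05 -0.21]
-1 NoneTraceback (most recent call last):
  File "<stdin>", line 8, in <module>
  File "<stdin>", line 8, in <lambda>
TypeError: unsupported operand type(s) for -: 'NoneType' and 'float'
```

```bash
echo 'R=down(ex)' >> h.py
python3 - <<'E'
from h import *
H=np.array([560.5,-145.]); H=A+ex*((H-A)@ex); print('A',A,'H',H,(H-A)@ex)
env.movep([*H,300],R); I,_=shot('side','s4'); print(knob(I))
print(env.move_linear([*H,192],speed=100,until_force=6)); st()
claw.grasp(20); st()
I,_=shot('side','s5');print(knob(I))
a=cv2.resize(I[130:230,190:310],None,fx=5,fy=5,interpolation=cv2.INTER_CUBIC)
cv2.imwrite('pics/s5c.png',cv2.convertScaleAbs(a,alpha=1.5,beta=20))
E
```

```text
A [ 573.  -147.6] H [ 560.39 -146.87] -12.633416401007262
(45, np.float64(227.9111111111111), np.float64(179.2888888888889), np.int64(175), np.int64(183))
False
t 13.0 [ 560.82 -146.97  192.65] F [-0.77  0.38 -0.66] gap 85.0 ff 0.0
t 13.6 [ 560.6  -146.94  192.18] F [ 0.07 -0.31  1.  ] gap 20.0 ff 21.529429256916046
(45, np.float64(227.55555555555554), np.float64(179.3111111111111), np.int64(176), np.int64(183))
```

View pics/s5c.png

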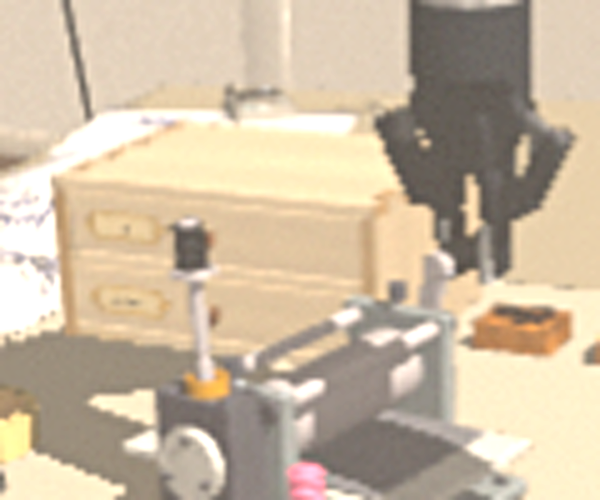

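The pin stands in the hole, let go, with its knob at about (228,179). The crank handle is gripped (gap 20 mm). I'll sweep to -x first, watching the knob and the force.

```bash
cat > sweep.py <<'E'
from h import *
import sys
end=float(sys.argv[1]); p=monitor.get_obs()['position']
th=np.arctan2((p[:2]-A)@ex,p[2]-54.5-84) if len(sys.argv)<3 else float(sys.argv[2])
F0=np.array([0,0,0.]); rad=0.; k0=179.3; ex3=np.array([*ex,0]); s=np.sign(end-th); st0=.08
while s*(end-th)>1e-6:
    th=th+s*min(st0,abs(end-th)); r=np.sin(th)*ex3+np.array([0,0,np.cos(th)])
    hit=env.move_linear(np.array([*A,84+54.5])+(55+rad)*r,R,speed=22,until_force=9)
    F=monitor.get_obs()['contact_force']; fr=F@r; t=s*(np.cos(th)*ex3-np.array([0,0,np.sin(th)])); ft=F@t
    rad=np.clip(rad+.15*fr,-5,5); I=camera('side')[0][:,:,::-1]; k=knob(I)
    print('th %.2f fr %.1f ft %.1f rad %.1f knob %d %.1f %.1f %d'%(th,fr,ft,rad,*k[:4]),hit)
    if k[2]>k0+2.5: print('DROPPED'); break
    if hit or ft<-9: print('FORCE'); break
st(); cv2.imwrite('pics/sw%d.png'%(monitor.get_obs()['time']*10),I)
E
python3 sweep.py -1.62
```

```text
th -0.31 fr 1.4 ft 0.6 rad 0.2 knob 48 227.1 179.3 175 False
th -0.39 fr -1.8 ft 0.7 rad -0.1 knob 45 226.9 179.2 175 False
th -0.47 fr -0.5 ft 0.1 rad -0.1 knob 45 226.9 179.2 175 False
th -0.55 fr -0.5 ft 0.5 rad -0.2 knob 45 226.9 179.2 175 False
th -0.63 fr -1.1 ft 0.3 rad -0.4 knob 45 226.9 179.2 175 False
th -0.71 fr -0.8 ft 1.4 rad -0.5 knob 46 227.0 179.3 175 False
th -0.79 fr 0.4 ft 1.1 rad -0.4 knob 44 226.8 179.2 175 False
th -0.87 fr -0.5 ft 1.1 rad -0.5 knob 45 226.9 179.2 175 False
th -0.95 fr -0.2 ft 2.2 rad -0.5 knob 45 226.9 179.2 175 False
th -1.03 fr -0.5 ft 2.2 rad -0.6 knob 45 226.9 179.2 175 False
th -1.11 fr -0.9 ft 1.7 rad -0.7 knob 45 226.9 179.5 175 False
th -1.19 fr 0.6 ft 1.3 rad -0.7 knob 45 226.9 179.2 175 False
th -1.27 fr 0.2 ft 1.3 rad -0.6 knob 46 227.0 179.3 175 False
th -1.35 fr -0.2 ft 1.8 rad -0.6 knob 44 226.8 179.2 175 False
th -1.43 fr -0.8 ft 0.7 rad -0.8 knob 45 226.9 179.2 175 False
th -1.51 fr -2.4 ft 1.8 rad -1.1 knob 46 227.0 179.3 175 False
th -1.59 fr 0.5 ft 1.5 rad -1.1 knob 45 226.9 179.2 175 False
th -1.62 fr 0.7 ft 1.1 rad -0.9 knob 45 226.9 179.3 175 False
t 20.7 [ 519.08 -144.5   135.73] F [-0.46 -3.2  -0.78] gap 20.5 ff 21.387093365192413
```

```bash
python3 sweep.py 1.66 | tail -16
```

```text
th -0.26 fr 1.3 ft -0.6 rad 0.3 knob 45 231.2 180.3 176 False
th -0.18 fr -0.4 ft 0.3 rad 0.2 knob 44 231.3 180.2 176 False
th -0.10 fr -0.8 ft 0.2 rad 0.1 knob 46 231.3 180.3 176 False
th -0.02 fr 2.3 ft 0.4 rad 0.5 knob 47 231.3 180.2 176 False
th 0.06 fr 0.4 ft 0.1 rad 0.5 knob 46 231.3 180.3 176 False
th 0.14 fr 0.3 ft 0.8 rad 0.6 knob 45 231.2 180.3 176 False
th 0.22 fr -0.4 ft 0.4 rad 0.5 knob 44 231.2 180.3 176 False
th 0.30 fr 1.1 ft 1.0 rad 0.7 knob 44 231.2 180.3 176 False
th 0.38 fr 1.2 ft 0.4 rad 0.9 knob 44 231.2 180.3 176 False
th 0.46 fr 0.6 ft 1.3 rad 0.9 knob 43 231.2 180.4 177 False
th 0.54 fr 0.1 ft 1.5 rad 1.0 knob 42 231.2 180.5 177 False
th 0.62 fr 0.6 ft 1.0 rad 1.0 knob 42 231.2 180.5 177 False
th 0.70 fr -0.3 ft 2.0 rad 1.0 knob 42 231.2 180.5 177 False
th 0.78 fr 1.0 ft 1.2 rad 1.1 knob 41 227.8 187.3 184 False
DROPPED
t 32.7 [ 612.38 -150.01  178.33] F [ 1.47 -5.91 -0.54] gap 20.4 ff 21.396900415420532
```

The pin dropped about 7 px (roughly 16 mm) at lean +0.78. I release the crank and push the pin home.

Run:
```python
from h import *
claw.let_go(); p=monitor.get_obs()['position']
env.move_linear([p[0],p[1],310],speed=150)
t=[586.,89.3]
env.movep([*t,310],R); claw.grasp(20); st()
print(env.move_linear([*t,255],speed=40,until_force=25)); st()
print(env.move_linear([*t,231.5],speed=15,until_force=28)); st()
I,_=shot('side','s6')
env.move_linear([*t,300],speed=100); st(); I,_=shot('side','s7'); print(knob(I),proj('side',[*HOLE,160]))
a=cv2.resize(I[150:230,200:300],None,fx=6,fy=6,interpolation=cv2.INTER_CUBIC)
cv2.imwrite('pics/s7c.png',cv2.convertScaleAbs(a,alpha=1.5,beta=20))
```

```text
t 36.1 [585.98  89.32 310.01] F [0.33 0.31 1.34] gap 0.0 ff 0.0
False
t 37.6 [586.85  88.8  256.69] F [-2.19 -3.99 13.48] gap -0.2 ff 6.618027086674374
False
t 39.4 [586.41  89.26 232.29] F [-2.03 -1.69  7.81] gap 0.2 ff 4.199219548590918
t 40.2 [585.62  89.26 299.37] F [-1.1   0.22  1.16] gap 0.2 ff 0.0
(291, np.float64(231.14776632302406), np.float64(156.05154639175257), np.int64(145), np.int64(199)) [231.5  193.47]
```

View pics/s7c.png

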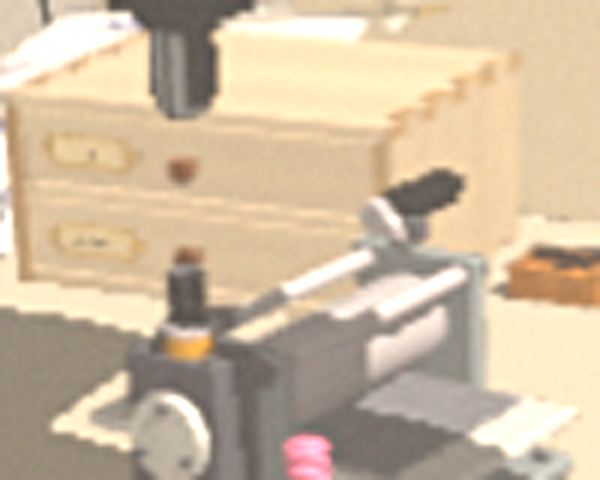

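The flange sits on the bush at crop (187,335). I push once more until a firm stop, to confirm it is fully seated.

Run:
```python
from h import *
t=[586.,89.3]
env.move_linear([*t,240],speed=80)
print(env.move_linear([*t,225],speed=12,until_force=30)); st()
env.move_linear([*t,300],speed=100); env.sleep(.3); st(); I,_=shot('side','s8'); a=cv2.imread('pics/s7.png')
for J in(a,I): print(J[188:208,230:233].mean((1,2)).astype(int))
```

```text
True
t 42.1 [586.75  89.27 232.34] F [-2.17 -0.45  8.08] gap 0.0 ff 4.100393369444646
t 43.2 [585.83  89.27 299.42] F [-0.01  0.16  0.06] gap -0.2 ff 0.0
[114 115 115  87  65  58  79  68  50  48  47  46  49  48  42  44  76 134
 113 101]
[113 114 116  85  67  77  80  63  47  50  46  45  50  48  41  46  81 127
 109 100]
```

```bash
python3 -c "
from bench import job;print(job.job_done())"
```

```text
the job is handed in; nothing more can be done
None
```

The job is handed in at about 43 s of the 72 s: the pin is pushed through to a firm stop at the expected height (a second, 30 N push moved it no further), the crank is released, and the arm is clear of everything; no verdict came back.

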